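# Register a printing block in the corner guide

### The job

Register the larger of the two printing blocks for printing: push it along the table into the wooden corner guide, until its long side lies flush against the guide's long fence and its end is fully home against the short stop. Only slide it with the fingers, never lift or tip it, and leave the other block, the jars and the brush where they are.

Things in the scene. Friction and masses are not known exactly. Their poses are not given: they have to be found in the camera images.
- large_block: The larger printing block, loose: a plywood slab faced with grey sheet, leaf pattern cut in the top; 90 mm (its x) by 140 mm (its y) by 24 mm tall, 0.2 to 0.4 kg, slides at 1 to 4 N. Origin: centre of its underside, z up. Starts clear of the guide, on the robot's side of the fence and right of the stop, within 0.35 rad of square with the guide, a long side facing the fence.
- corner_guide: L-shaped guide of two wooden bars, 30 mm wide, 18 mm tall, fixed to the table. Origin: on the table at the inner corner. Its x points away from the robot, y to the left (yaw -0.1 to 0.2). Fence: inner face at x = 0, from the corner to y = -340 mm. Stop: inner face at y = 0, from the corner to x = -100 mm. With the large block home, its centre is at guide (-45, -70) mm, its y along guide y.
- small_block: The smaller printing block, same make, 60 mm (x) by 80 mm (y) by 24 mm; origin at the centre of its underside. A bystander, standing either in front of the short stop or to the right of the work.
- jar_a: Closed screw-lid ink jar, 55 mm wide and 55 mm tall, upright; origin at the centre of its underside. A bystander. It stands either in front of the short stop or to the right of the work (where the small block does not).
- jar_b: Closed screw-lid ink jar, 55 mm wide and 55 mm tall, upright; origin at the centre of its underside. A bystander. It stands at the front right.
- brush: Flat paint brush lying at the left, 178 mm long (its y), 31 mm wide, 12 mm high; origin under its middle. A bystander.

How it is judged (in metres and radians):
At the end, for the whole second after the job is handed in: The large block lies flat on the table at rest in the corner guide: its centre within 3 mm, along and across the fence, of where it is when it touches both fence and stop, and its long side parallel to the fence within 0.04 rad (x of large_block in the frame of corner_guide between -0.048 and -0.042 m and y of large_block in the frame of corner_guide between -0.073 and -0.067 m and angle between the y axis of large_block and the y axis of corner_guide, either way round below 0.04 rad and height (world z) of large_block below 0.003 m and angle between large_block's own z axis and vertical below 0.03 rad and linear speed of large_block below 0.01 m/s).
It fails at once if the large block is lifted off the table by more than 6 mm (height (world z) of large_block above 0.006 m).
It fails at once if the large block is tipped by more than 0.12 rad (angle between large_block's own z axis and vertical above 0.12 rad).
It fails at once if the small printing block is moved by more than 10 mm (distance of small_block from where it was at the start of the episode above 0.01 m).
It fails at once if a jar is moved by more than 10 mm (distance of any of jar_a, jar_b from where it was at the start of the episode above 0.01 m).
It fails at once if the brush is moved by more than 10 mm (distance of brush from where it was at the start of the episode above 0.01 m).
It also fails if it takes over 58 s, if anything falls off the work surface, if the arm or the gripper's body presses on something with over 40 N, if the wrist force passes 120 N, or if a joint passes its speed limit or range.

### The arm

A 7-joint arm with a two-finger parallel gripper is mounted at the origin on a cart in front of the work surface, level with it; the furniture and walls round the work are solid. World frame = base frame: x ahead of the robot, y to its left, z up, the work surface at z = 0. Lengths are in m, angles in degrees, forces in N, time in s.
With the tool pointing down it reaches from about 0.425 to 0.875 m from the base axis. Payload 4.7 kg.
Tool frame: the origin (TCP) lies between the finger pads; the fingertips stand 17 mm ahead of it and the grasp point (between the pads) lies 2 mm behind it; z points along the fingers, y is the line along which they close (so a half turn about z gives the same grasp; the last joint's range is limited). The gripper opens to 87 mm and grips with 3 to 60 N. Pads are 19 mm wide; open, the fingers measure 117 mm over their backs; the gripper's body (75 mm by 190 mm) begins 51 mm behind the grasp point.
Start: joints at [-62.332, 18.392, -4.016, 83.108, 1.295, 78.541, -3.26], TCP at [0.294, 0.58, 0.24] pointing down, gripper open.
Joint ranges: [-163.93, 163.93], [-17.29, 119.83], [-79.2, 71.16], [3.27, 140.29], [-89.18, 269.18], [5.43, 117.66], [-154.24, 154.24]. Speed limits (degrees/s): [147.25, 147.25, 180, 180, 180, 180, 180].

### API

Orientations are given as [roll, pitch, yaw] about the fixed x, y, z axes, in that order (R = Rz(yaw) Ry(pitch) Rx(roll)).
In Python, from cell import env, cams gives the robot as it stands.
- The arm moves only by the shell command python3 -m pendant 'ROWS' [FORCE]. ROWS is JSON, a list of rows, each an object of numbers: "tx", "ty", "tz": the shift along the tool's x, y, z each as a share of 0.05 m, from -1 to 1; "spin": the turn about the tool's z as a share of 4 degrees, from -1 to 1; "claw": the closure, from 0 (fully open) to 1 (shut). A call has 1 to 10 rows; each row shifts and turns the commanded pose from where the row before left it, along the tool's axes as they then stand; what a row does not reach is not made up. A row lasts 1/8 s, in which the tool goes at most 62.5 mm and 10.7 degrees, less where a joint would pass 70% of its speed; a pose out of reach is approached as far as the arm can. A call with a number of a shift or a turn outside -1 to 1 is refused whole. A call with a gripper value outside its range is refused whole. The fingers move at their own pace and stop on an object; FORCE is the grip in N (left out, the last holds). Time passes only in rows, so rows that do not move let the fingers close. It gives the time, the measured TCP pose, the force, the opening and the grip force at its end, in the units of the state.
- env.get_obs(): the state, without advancing time (a new reading comes with each control period).
- cams.read_camera(name): name is "scene" or "top"; returns the picture (384x512x3 uint8, red, green, blue); there is no depth.
- cams.camera_info(name): a dict with "fx", "fy", "cx", "cy" (pixels), "rvec" (rotation vector, rad) and "tvec" (3), from world to camera coordinates, as OpenCV has them. Camera axes: x right, y down, z forward; pixel columns grow to the right and rows downward; lengths in m; the calibration is good to about 2 mm. A picture is of the moment at which its call begins. camera_info takes no time and is no camera call.
- env.sign_off(): hands the job in; it is judged then, once.
The state is a dict: "time_s": time; "qpos": joint angles; "joint_velocities": joint speeds; "effort": joint torques, N m; "tool_pos": TCP position; "tool_rot": TCP orientation; "force": force on the tool from outside, world axes, zero at the start; "wrist_torque": the same for the moment, N m; "grip_width": finger opening in m; "grasp_force": force on a finger pad.
Only numpy, scipy, OpenCV 4.12 (cv2) and the standard library are available. Lean on these libraries where they do the work, as an engineer would, in place of code of your own. Each camera call takes 0.05 s, during which the arm holds its last target. There are 200 camera calls.

## Working session

There is one attempt and no reset: what is moved stays moved. The work goes in short steps, Python scripts to look and compute and a shell command to move; the robot and the scene stay as the last step left them, time stands still between calls to the robot, and variables do not carry over. Pictures are saved under pics/ and viewed, at most 10 in all, crops included, and the job is handed in when it is done.

```bash
mkdir -p pics
cat > h.py <<'E'
import numpy as np, cv2
from cell import env, cams
def snap(n,f):
    im=cams.read_camera(n)[:,:,::-1].copy(); cv2.imwrite('pics/raw_'+f,im); return im
def w(n,pts,z):
    c=cams.camera_info(n);R=cv2.Rodrigues(np.array(c['rvec'],float))[0];t=np.array(c['tvec'],float).ravel()
    o=-R.T@t;out=[]
    for u,v in pts:
        d=R.T@np.array([(u-c['cx'])/c['fx'],(v-c['cy'])/c['fy'],1]);out.append((o+d*(z-o[2])/d[2])[:2])
    return np.array(out)
def px(n,P):
    c=cams.camera_info(n);K=np.array([[c['fx'],0,c['cx']],[0,c['fy'],c['cy']],[0,0,1.]])
    return cv2.projectPoints(np.array(P,float),np.array(c['rvec'],float),np.array(c['tvec'],float),K,None)[0][:,0]
E
python3 - <<'E'
from h import *
im=snap('top','a.png');cv2.imwrite('pics/a.png',cv2.resize(im,(800,600),interpolation=cv2.INTER_CUBIC))
print(cams.camera_info('top'));s=env.get_obs();print(s)
E
```

```text
{'fx': 488.0819348204717, 'fy': 488.0819348204717, 'cx': 251.275382572384, 'cy': 181.62084812906568, 'rvec': array([ 2.15083949, -2.12060357,  0.18021827]), 'tvec': array([-0.06645688,  0.5362252 ,  1.40317378])}
{'time_s': 0.05, 'qpos': array([-62.33396689,  18.43993086,  -4.01396022,  83.17325183,
         1.295089  ,  78.54028574,  -3.25956243]), 'joint_velocities': array([-0.04388911, -0.03717187,  0.0355788 , -0.02389385, -0.02448701,
       -0.10265056,  0.06524325]), 'effort': array([-1.56814222e-04, -4.92997420e+01, -4.06502075e-01, -3.13705266e+01,
       -6.42640027e-02,  3.97905533e-02,  4.61510535e-05]), 'tool_pos': array([0.29349002, 0.57940183, 0.23846584]), 'tool_rot': array([-1.79891770e+02,  6.21930209e-03,  1.53142650e+02]), 'force': array([-1.05860122,  0.18528381,  1.36108036]), 'wrist_torque': array([-0.00839719, -0.02904446,  0.01600263]), 'grasp_force': 0.0, 'grip_width': 0.0871200088330178}
```

View pics/a.png

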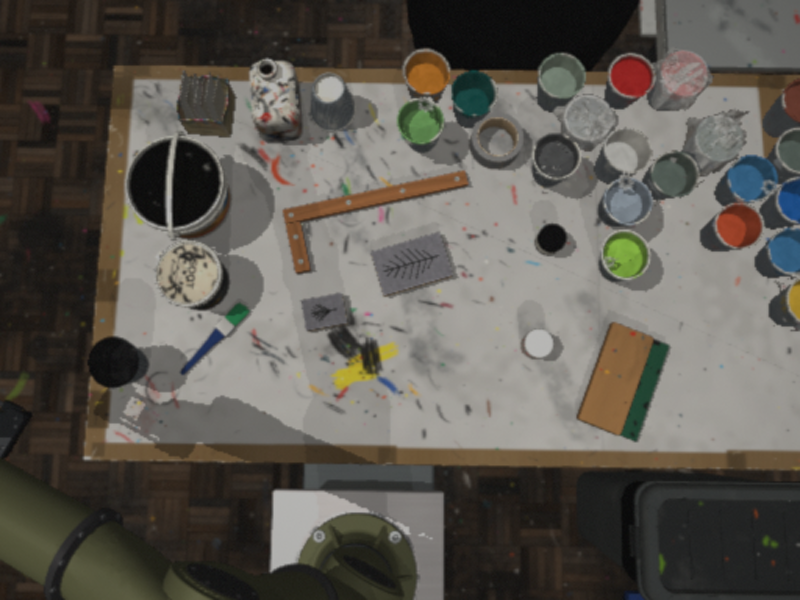

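The top view shows the guide with its corner near (290,218), the large block at about (413,264), the small block at (326,312) in front of the stop, the jars at (552,238) and (538,344), and the brush at (215,340). Next is an enlarged crop.

Run:
```python
from h import *
im=cv2.imread('pics/raw_a.png')[100:220,170:330];cv2.imwrite('pics/b.png',cv2.resize(im,(800,600),interpolation=cv2.INTER_CUBIC))
```

```text
(no output)
```

View pics/b.png

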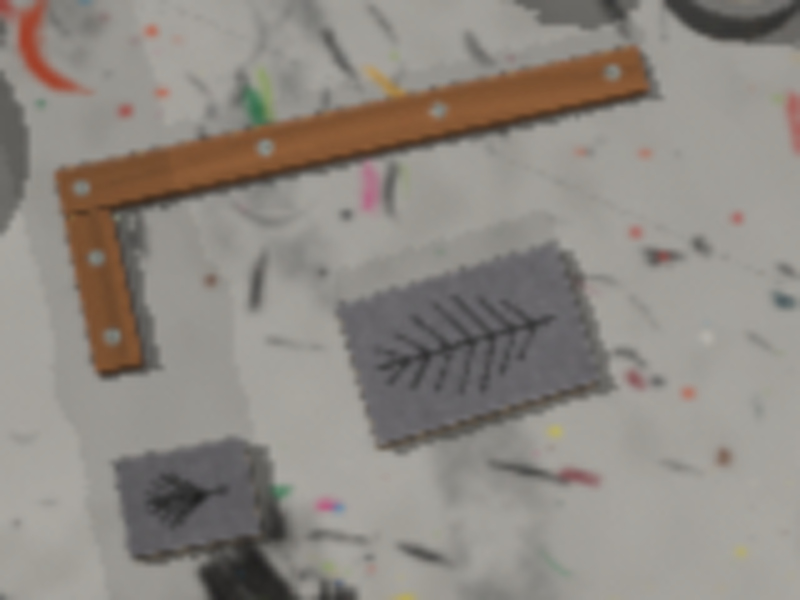

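In the crop, the fence's inner edge runs from (107,208) to (650,93) and the stop's inner edge runs to (142,366). The block's top corners are at (338,303), (557,243), (607,383) and (380,445). The small block's are at (115,460), (240,437), (268,540) and (138,558).

```bash
cat >> h.py <<'E'
def crop(P,x0=170,y0=100,s=5): return [(x0+(x+.5)/s-.5,y0+(y+.5)/s-.5) for x,y in P]
E
python3 - <<'E'
from h import *
np.set_printoptions(precision=4,suppress=True)
g=w('top',crop([(107,208),(650,93),(142,366)]),.018);print('guide',g)
f=g[0]-g[1];s=g[2]-g[0]
print('len',np.hypot(*f),np.hypot(*s))
yaw=np.arctan2(-f[0],f[1]);print('yaw deg',np.degrees(yaw),'from stop',np.degrees(np.arctan2(-s[1],-s[0])))
b=w('top',crop([(338,303),(557,243),(607,383),(380,445)]),.024)
sm=w('top',crop([(115,460),(240,437),(268,540),(138,558)]),.024)
for q in(b,sm):
    c=q.mean(0);e=q[0]-q[1]+q[3]-q[2];a=np.arctan2(-e[0],e[1])
    print(q,'c',c,'yaw',np.degrees(a),np.hypot(*(q[0]-q[1])),np.hypot(*(q[1]-q[2])))
    R=np.array([[np.cos(yaw),-np.sin(yaw)],[np.sin(yaw),np.cos(yaw)]])
    print('in guide',(q-g[0])@R,(c-g[0])@R)
print('home centre',g[0]+R@[-.045,-.07])
print('jars',w('top',[((552+.5)*.64,238*.64),(538*.64,344*.64)],.055))
E
```

```text
guide [[ 0.6645  0.1275]
 [ 0.7425 -0.2055]
 [ 0.5664  0.1029]]
len 0.341957753259323 0.1011346711271996
yaw deg 13.185904096989807 from stop 14.062833456244464
[[ 0.6058 -0.0153]
 [ 0.6451 -0.148 ]
 [ 0.5589 -0.1785]
 [ 0.5191 -0.0421]] c [ 0.5822 -0.096 ] yaw 16.380904263779204 0.13834931827599964 0.09142084107999603
in guide [[-0.0897 -0.1256]
 [-0.0817 -0.2638]
 [-0.1726 -0.2738]
 [-0.1802 -0.132 ]] [-0.131  -0.1988]
[[0.5077 0.1166]
 [0.5228 0.042 ]
 [0.4608 0.0238]
 [0.4489 0.1009]] c [0.4851 0.0708] yaw 10.057001624075488 0.07607529800227476 0.06456216821415904
in guide [[-0.1551  0.0252]
 [-0.1575 -0.0509]
 [-0.2219 -0.0545]
 [-0.2159  0.0233]] [-0.1876 -0.0142]
home centre [0.6366 0.0491]
jars [[ 0.6282 -0.3623]
 [ 0.4257 -0.331 ]]
```

```bash
python3 -m pendant '[{"tx":-0.8,"ty":-0.84},{"tx":-0.8,"ty":-0.84},{"tx":-0.8,"ty":-0.84},{"tx":-0.8,"ty":-0.84},{"tx":-0.8,"ty":-0.84},{"tx":-0.8,"ty":-0.84},{"tx":-0.8,"ty":-0.84},{"tx":-0.8,"ty":-0.84},{"tx":-0.8,"ty":-0.84},{"tx":-0.8,"ty":-0.84}]'
python3 -m pendant '[{"tx":-0.8,"ty":-0.84},{"tx":-0.8,"ty":-0.84},{"spin":1},{"spin":1},{"spin":1},{"spin":1},{"spin":1},{"spin":1},{"spin":1},{"spin":1}]'
```

```text
invalid input at $[0]: expected keys tx, ty, tz, spin, claw
invalid input at $[0]: expected keys tx, ty, tz, spin, claw
```

```bash
python3 -m pendant '[{"tx":-0.8,"ty":-0.84,"tz":0,"spin":0,"claw":0},{"tx":-0.8,"ty":-0.84,"tz":0,"spin":0,"claw":0},{"tx":-0.8,"ty":-0.84,"tz":0,"spin":0,"claw":0},{"tx":-0.8,"ty":-0.84,"tz":0,"spin":0,"claw":0},{"tx":-0.8,"ty":-0.84,"tz":0,"spin":0,"claw":0},{"tx":-0.8,"ty":-0.84,"tz":0,"spin":0,"claw":0},{"tx":-0.8,"ty":-0.84,"tz":0,"spin":0,"claw":0},{"tx":-0.8,"ty":-0.84,"tz":0,"spin":0,"claw":0},{"tx":-0.8,"ty":-0.84,"tz":0,"spin":0,"claw":0},{"tx":-0.8,"ty":-0.84,"tz":0,"spin":0,"claw":0}]'
python3 -m pendant '[{"tx":-0.8,"ty":-0.84,"tz":0,"spin":0,"claw":0},{"tx":-0.8,"ty":-0.84,"tz":0,"spin":0,"claw":0},{"tx":0,"ty":0,"tz":0,"spin":1,"claw":0},{"tx":0,"ty":0,"tz":0,"spin":1,"claw":0},{"tx":0,"ty":0,"tz":0,"spin":1,"claw":0},{"tx":0,"ty":0,"tz":0,"spin":1,"claw":0},{"tx":0,"ty":0,"tz":0,"spin":1,"claw":0},{"tx":0,"ty":0,"tz":0,"spin":1,"claw":0},{"tx":0,"ty":0,"tz":0,"spin":1,"claw":0},{"tx":0,"ty":0,"tz":0,"spin":1,"claw":0}]'
```

```text
time_s: 1.3
tool_pos: [0.4607, 0.0226, 0.2393]
tool_rot: [180.0, -0.0, 153.1]
force: [-0.1, -0.5, 1.0]
grip_width: 0.0869
grasp_force: 0.0
time_s: 2.55
tool_pos: [0.4938, -0.0866, 0.239]
tool_rot: [-180.0, -0.0, 121.0]
force: [-0.3, 0.6, -0.1]
grip_width: 0.087
grasp_force: 0.0
```

```bash
python3 -m pendant '[{"tx":0,"ty":0,"tz":0,"spin":1,"claw":0},{"tx":0,"ty":0,"tz":0,"spin":1,"claw":0},{"tx":0,"ty":0,"tz":0,"spin":1,"claw":0},{"tx":0,"ty":0,"tz":0,"spin":1,"claw":0},{"tx":0,"ty":0,"tz":0,"spin":1,"claw":0},{"tx":0,"ty":0,"tz":0,"spin":1,"claw":0},{"tx":0,"ty":0,"tz":0,"spin":1,"claw":0},{"tx":0,"ty":0,"tz":0,"spin":1,"claw":0},{"tx":0,"ty":0,"tz":0,"spin":1,"claw":0},{"tx":0,"ty":0,"tz":0,"spin":1,"claw":0}]' >/dev/null
python3 -m pendant '[{"tx":0,"ty":0,"tz":0,"spin":1,"claw":0},{"tx":0,"ty":0,"tz":0,"spin":1,"claw":0},{"tx":0,"ty":0,"tz":0,"spin":1,"claw":0},{"tx":0,"ty":0,"tz":0,"spin":1,"claw":0},{"tx":0,"ty":0,"tz":0,"spin":1,"claw":0},{"tx":0,"ty":0,"tz":0,"spin":1,"claw":0},{"tx":0,"ty":0,"tz":0,"spin":1,"claw":0},{"tx":0,"ty":0,"tz":0,"spin":1,"claw":0},{"tx":0,"ty":0,"tz":0,"spin":1,"claw":0},{"tx":0,"ty":0,"tz":0,"spin":1,"claw":0}]' >/dev/null
python3 -m pendant '[{"tx":0,"ty":0,"tz":0.5,"spin":1,"claw":0},{"tx":0,"ty":0,"tz":0.5,"spin":1,"claw":0},{"tx":0,"ty":0,"tz":0.5,"spin":1,"claw":0},{"tx":0,"ty":0,"tz":0.5,"spin":1,"claw":0},{"tx":0,"ty":0,"tz":0.5,"spin":1,"claw":0},{"tx":0,"ty":0,"tz":0.5,"spin":1,"claw":0},{"tx":0,"ty":0,"tz":0,"spin":0.9,"claw":0},{"tx":0,"ty":0,"tz":0,"spin":0,"claw":0}]'
```

```text
time_s: 6.05
tool_pos: [0.4937, -0.0866, 0.0889]
tool_rot: [-180.0, 0.1, 13.6]
force: [0.2, -0.3, -0.2]
grip_width: 0.0868
grasp_force: 0.0
```

```bash
python3 -m pendant '[{"tx":0,"ty":0.59,"tz":0,"spin":0,"claw":0},{"tx":0,"ty":0,"tz":0.5,"spin":0,"claw":0},{"tx":0,"ty":0,"tz":0.5,"spin":0,"claw":0},{"tx":0,"ty":0,"tz":0.3,"spin":0,"claw":0},{"tx":0,"ty":0,"tz":0,"spin":0,"claw":0}]'
python3 - <<'E'
from h import *
im=snap('top','c.png')[100:220,170:330];cv2.imwrite('pics/c.png',cv2.resize(im,(800,600),interpolation=cv2.INTER_CUBIC))
E
```

```text
time_s: 6.68
tool_pos: [0.5004, -0.1151, 0.0238]
tool_rot: [-180.0, 0.1, 13.6]
force: [-0.2, -0.4, 0.4]
grip_width: 0.087
grasp_force: 0.0
```

View pics/c.png

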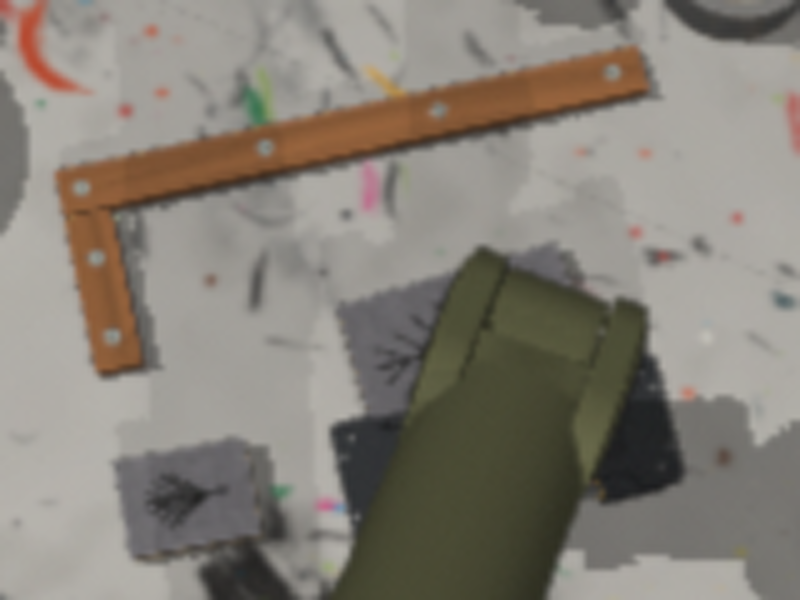

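```bash
python3 -m pendant '[{"tx":0.2,"ty":0,"tz":0,"spin":0,"claw":0},{"tx":0.2,"ty":0,"tz":0,"spin":0,"claw":0},{"tx":0.15,"ty":0,"tz":0,"spin":0,"claw":0},{"tx":0.15,"ty":0,"tz":0,"spin":0,"claw":0},{"tx":0.15,"ty":0,"tz":0,"spin":0,"claw":0},{"tx":0.15,"ty":0,"tz":0,"spin":0,"claw":0},{"tx":0.15,"ty":0,"tz":0,"spin":0,"claw":0},{"tx":0.15,"ty":0,"tz":0,"spin":0,"claw":0},{"tx":0.15,"ty":0,"tz":0,"spin":0,"claw":0},{"tx":0.15,"ty":0,"tz":0,"spin":0,"claw":0}]'
python3 -m pendant '[{"tx":0.15,"ty":0,"tz":0,"spin":0,"claw":0},{"tx":0.15,"ty":0,"tz":0,"spin":0,"claw":0},{"tx":0.1,"ty":0,"tz":0,"spin":0,"claw":0},{"tx":0,"ty":0,"tz":0,"spin":0,"claw":0}]'
```

```text
time_s: 7.98
tool_pos: [0.5795, -0.0962, 0.0244]
tool_rot: [-180.0, -0.0, 13.6]
force: [-2.5, 0.2, -2.0]
grip_width: 0.087
grasp_force: 0.8
time_s: 8.48
tool_pos: [0.5994, -0.0917, 0.0249]
tool_rot: [180.0, -0.1, 13.6]
force: [0.2, 0.2, -0.8]
grip_width: 0.0871
grasp_force: 0.0
```

```bash
for i in 1 2 3; do python3 -m pendant '[{"tx":0.06,"ty":0,"tz":0,"spin":0,"claw":0},{"tx":0.06,"ty":0,"tz":0,"spin":0,"claw":0}]' | egrep 'pos|force:'; done
```

```text
tool_pos: [0.6028, -0.0911, 0.0248]
force: [-4.9, -1.2, 3.9]
grasp_force: 2.5
tool_pos: [0.6093, -0.0897, 0.0248]
force: [-5.5, 0.1, 3.4]
grasp_force: 2.6
tool_pos: [0.6116, -0.0891, 0.0246]
force: [-17.8, -3.6, 15.8]
grasp_force: 9.1
```

```bash
python3 -m pendant '[{"tx":0,"ty":0,"tz":0,"spin":0,"claw":0},{"tx":0.03,"ty":0,"tz":0,"spin":0,"claw":0}]' | egrep 'pos|rot|force:'
python3 -m pendant '[{"tx":-0.2,"ty":0,"tz":0,"spin":0,"claw":0},{"tx":-0.8,"ty":0,"tz":0,"spin":0,"claw":0},{"tx":0,"ty":0.2,"tz":-1,"spin":0,"claw":0},{"tx":0,"ty":0.8,"tz":-1,"spin":0,"claw":0},{"tx":0,"ty":1,"tz":0,"spin":0,"claw":0.5},{"tx":0,"ty":1,"tz":0,"spin":0,"claw":0.5}]' | egrep 'pos|force:'
python3 - <<'E'
from h import *
im=snap('top','d.png')[100:220,170:330];cv2.imwrite('pics/d.png',cv2.resize(im,(800,600),interpolation=cv2.INTER_CUBIC))
E
```

```text
tool_pos: [0.6117, -0.0892, 0.0245]
tool_rot: [-179.8, 0.7, 13.5]
force: [-19.8, -2.1, 15.9]
grasp_force: 9.7
tool_pos: [0.606, -0.2447, 0.1251]
force: [0.5, 0.0, 0.3]
grasp_force: 0.0
```

View pics/d.png

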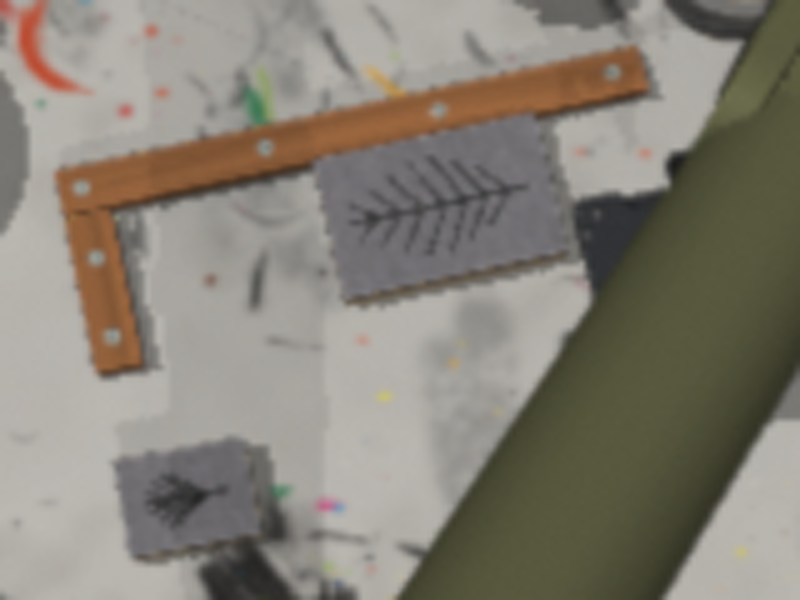

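The block's left and fence sides now run flush along the fence, with top corners at (318,158), (545,115), (578,255) and (347,300). Next I push it along the fence by its right end.

```bash
python3 - <<'E'
from h import *
np.set_printoptions(precision=4,suppress=True)
b=w('top',crop([(318,158),(545,115),(578,255),(347,300)]),.024)
e=b[0]-b[1]+b[3]-b[2];print(b,b.mean(0),'yaw',np.degrees(np.arctan2(-e[0],e[1])))
y=np.radians(13.2);R=np.array([[np.cos(y),-np.sin(y)],[np.sin(y),np.cos(y)]])
g=np.array([.6645,.1275]);print('guide',(b-g)@R,(b.mean(0)-g)@R)
print('tcp at fence',(np.array([.6117,-.0892])-g)@R)
c=b.mean(0)+R@[0,-.070]; t=c+R@[0,-.045];print('end mid',c,'target',t)
print(env.get_obs()['tool_pos'])
E
P='{"tx":0,"ty":0,"tz":0,"spin":-1,"claw":0.5}'; echo
```

```text
[[ 0.6963 -0.0014]
 [ 0.7257 -0.1403]
 [ 0.6378 -0.1608]
 [ 0.6078 -0.0207]] [ 0.6669 -0.0808] yaw 12.011505894378923
guide [[ 0.0016 -0.1327]
 [-0.0016 -0.2747]
 [-0.0918 -0.2746]
 [-0.0891 -0.1313]] [-0.0452 -0.2033]
tcp at fence [-0.1009 -0.1989]
end mid [ 0.6829 -0.1489] target [ 0.6931 -0.1927]
[ 0.6048 -0.254   0.1248]
```

```bash
python3 -m pendant '[{"tx":0,"ty":0,"tz":0,"spin":-1,"claw":0.5},{"tx":0,"ty":0,"tz":0,"spin":-1,"claw":0.5},{"tx":0,"ty":0,"tz":0,"spin":-1,"claw":0.5},{"tx":0,"ty":0,"tz":0,"spin":-1,"claw":0.5},{"tx":0,"ty":0,"tz":0,"spin":-1,"claw":0.5},{"tx":0,"ty":0,"tz":0,"spin":-1,"claw":0.5},{"tx":0,"ty":0,"tz":0,"spin":-1,"claw":0.5},{"tx":0,"ty":0,"tz":0,"spin":-1,"claw":0.5},{"tx":0,"ty":0,"tz":0,"spin":-1,"claw":0.5},{"tx":0,"ty":0,"tz":0,"spin":-1,"claw":0.5}]' >/dev/null
python3 -m pendant '[{"tx":0,"ty":0,"tz":0,"spin":-1,"claw":0.5},{"tx":0,"ty":0,"tz":0,"spin":-1,"claw":0.5},{"tx":0,"ty":0,"tz":0,"spin":-1,"claw":0.5},{"tx":0,"ty":0,"tz":0,"spin":-1,"claw":0.5},{"tx":0,"ty":0,"tz":0,"spin":-1,"claw":0.5},{"tx":0,"ty":0,"tz":0,"spin":-1,"claw":0.5},{"tx":0,"ty":0,"tz":0,"spin":-1,"claw":0.5},{"tx":0,"ty":0,"tz":0,"spin":-1,"claw":0.5},{"tx":0,"ty":0,"tz":0,"spin":-1,"claw":0.5},{"tx":0,"ty":0,"tz":0,"spin":-1,"claw":0.5}]'
```

```text
time_s: 12.78
tool_pos: [0.6047, -0.2435, 0.1236]
tool_rot: [179.8, 0.0, 93.7]
force: [0.2, -0.5, 0.0]
grip_width: 0.0436
grasp_force: 0.0
```

```bash
python3 -m pendant '[{"tx":0,"ty":0,"tz":0,"spin":-1,"claw":0.5},{"tx":0,"ty":0,"tz":0,"spin":-1,"claw":0.5},{"tx":0.3,"ty":0.95,"tz":0,"spin":0,"claw":0.5},{"tx":0.33,"ty":0.97,"tz":0,"spin":0,"claw":0.5},{"tx":0,"ty":0,"tz":0,"spin":0,"claw":0.5}]'
python3 -m pendant '[{"tx":0,"ty":0,"tz":0.8,"spin":0,"claw":0.5},{"tx":0,"ty":0,"tz":0.8,"spin":0,"claw":0.5},{"tx":0,"ty":0,"tz":0.4,"spin":0,"claw":0.5},{"tx":0,"ty":0,"tz":0,"spin":0,"claw":0.5}]'
```

```text
time_s: 13.4
tool_pos: [0.6957, -0.1876, 0.1226]
tool_rot: [179.8, -0.1, 102.0]
force: [-1.3, 0.6, -0.8]
grip_width: 0.0435
grasp_force: 0.0
time_s: 13.9
tool_pos: [0.6903, -0.1937, 0.0219]
tool_rot: [-179.9, -0.1, 101.5]
force: [-0.0, 0.0, -0.4]
grip_width: 0.0436
grasp_force: 0.0
```

Run:
```python
from h import *
im=snap('scene','e.png');cv2.imwrite('pics/e.png',cv2.resize(im,(800,600)))
```

```text
(no output)
```

View pics/e.png

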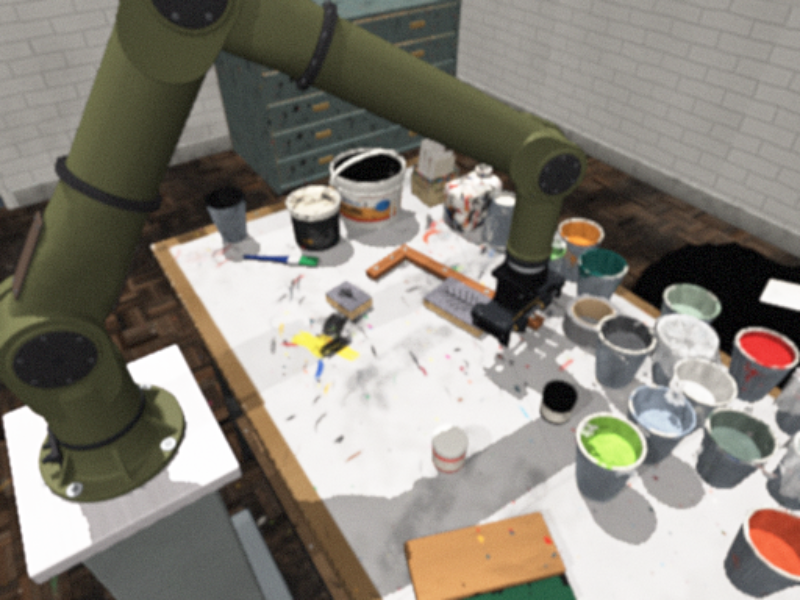

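The scene view shows the fingers down behind the block's right end at about (505,310), clear of the cups. I'll push along the fence now.

```bash
python3 -m pendant '[{"tx":0.25,"ty":0,"tz":0,"spin":0,"claw":0.5},{"tx":0.2,"ty":0,"tz":0,"spin":0,"claw":0.5},{"tx":0.15,"ty":0,"tz":0,"spin":0,"claw":0.5},{"tx":0.15,"ty":0,"tz":0,"spin":0,"claw":0.5},{"tx":0.15,"ty":0,"tz":0,"spin":0,"claw":0.5},{"tx":0.15,"ty":0,"tz":0,"spin":0,"claw":0.5},{"tx":0.15,"ty":0,"tz":0,"spin":0,"claw":0.5},{"tx":0.15,"ty":0,"tz":0,"spin":0,"claw":0.5}]'
python3 -m pendant '[{"tx":0.15,"ty":0,"tz":0,"spin":0,"claw":0.5},{"tx":0.15,"ty":0,"tz":0,"spin":0,"claw":0.5},{"tx":0.15,"ty":0,"tz":0,"spin":0,"claw":0.5},{"tx":0.15,"ty":0,"tz":0,"spin":0,"claw":0.5},{"tx":0.15,"ty":0,"tz":0,"spin":0,"claw":0.5},{"tx":0.15,"ty":0,"tz":0,"spin":0,"claw":0.5},{"tx":0.15,"ty":0,"tz":0,"spin":0,"claw":0.5},{"tx":0.15,"ty":0,"tz":0,"spin":0,"claw":0.5}]'
python3 - <<'E'
from h import *
im=snap('top','f.png')[90:210,160:320];cv2.imwrite('pics/f.png',cv2.resize(im,(800,600),interpolation=cv2.INTER_CUBIC))
E
```

```text
time_s: 14.95
tool_pos: [0.6776, -0.1294, 0.0238]
tool_rot: [-180.0, 0.1, 101.5]
force: [-0.0, -6.1, 2.8]
grip_width: 0.0437
grasp_force: 2.8
time_s: 15.95
tool_pos: [0.6644, -0.0738, 0.0237]
tool_rot: [-179.8, 0.3, 101.4]
force: [-3.0, -11.1, 3.9]
grip_width: 0.0437
grasp_force: 4.6
```

View pics/f.png

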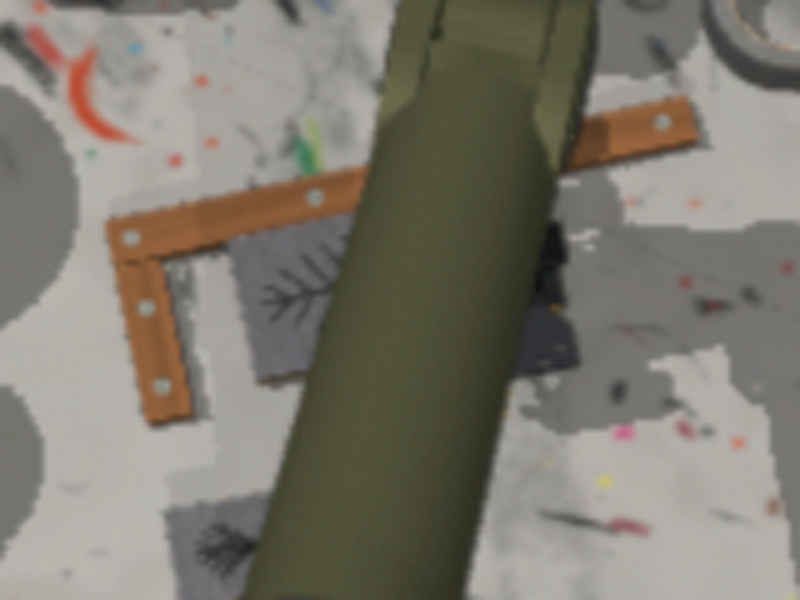

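```bash
python3 -m pendant '[{"tx":0.15,"ty":-0.01,"tz":0,"spin":0,"claw":0.5},{"tx":0.15,"ty":-0.01,"tz":0,"spin":0,"claw":0.5},{"tx":0.15,"ty":0,"tz":0,"spin":0,"claw":0.5},{"tx":0.12,"ty":0,"tz":0,"spin":0,"claw":0.5}]'|egrep 'pos|rot|force:'
for i in 1 2 3; do python3 -m pendant '[{"tx":0.06,"ty":0,"tz":0,"spin":0,"claw":0.5},{"tx":0.04,"ty":0,"tz":0,"spin":0,"claw":0.5}]' | egrep 'pos|rot|force:'; done
```

```text
tool_pos: [0.6578, -0.0455, 0.0236]
tool_rot: [-179.8, 0.3, 101.4]
force: [-1.7, -10.0, 3.9]
grasp_force: 4.4
tool_pos: [0.6568, -0.041, 0.0237]
tool_rot: [-179.8, 0.3, 101.4]
force: [-2.4, -10.5, 4.8]
grasp_force: 4.5
tool_pos: [0.6557, -0.0365, 0.0236]
tool_rot: [-179.8, 0.3, 101.4]
force: [-2.5, -10.3, 4.6]
grasp_force: 4.7
tool_pos: [0.655, -0.0337, 0.0237]
tool_rot: [-179.8, 0.5, 101.4]
force: [-0.9, -14.6, 2.9]
grasp_force: 7.1
```

```bash
for i in 1 2 3; do python3 -m pendant '[{"tx":0.04,"ty":0,"tz":0,"spin":0,"claw":0.5},{"tx":0.02,"ty":0,"tz":0,"spin":0,"claw":0.5}]' | egrep 'pos|rot|force:'; done
```

```text
tool_pos: [0.655, -0.0337, 0.0238]
tool_rot: [-179.9, 0.7, 101.3]
force: [-0.7, -17.5, 1.2]
grasp_force: 8.8
tool_pos: [0.655, -0.0335, 0.0239]
tool_rot: [-179.9, 0.9, 101.2]
force: [0.5, -23.5, 1.6]
grasp_force: 10.9
tool_pos: [0.6549, -0.0335, 0.024]
tool_rot: [-179.9, 1.1, 101.2]
force: [1.3, -25.9, 0.0]
grasp_force: 13.0
```

Firm contact with the stop. I'll back off, rise clear of the view and look.

```bash
python3 -m pendant '[{"tx":-0.3,"ty":0,"tz":0,"spin":0,"claw":0.5},{"tx":-0.8,"ty":0,"tz":0,"spin":0,"claw":0.5},{"tx":0,"ty":0,"tz":-1,"spin":0,"claw":0.5},{"tx":0,"ty":0,"tz":-1,"spin":0,"claw":0.5},{"tx":-1,"ty":-0.5,"tz":0,"spin":0,"claw":0.5},{"tx":-1,"ty":-0.5,"tz":0,"spin":0,"claw":0.5},{"tx":-1,"ty":-0.5,"tz":0,"spin":0,"claw":0.5},{"tx":0,"ty":0,"tz":0,"spin":0,"claw":0}]'
python3 - <<'E'
from h import *
im=snap('top','g.png')[110:200,170:290];cv2.imwrite('pics/g.png',cv2.resize(im,(800,600),interpolation=cv2.INTER_CUBIC))
E
```

```text
time_s: 19.0
tool_pos: [0.6194, -0.2389, 0.1234]
tool_rot: [-179.9, 0.1, 101.0]
force: [-0.5, 0.8, 0.0]
grip_width: 0.048
grasp_force: 0.0
```

View pics/g.png

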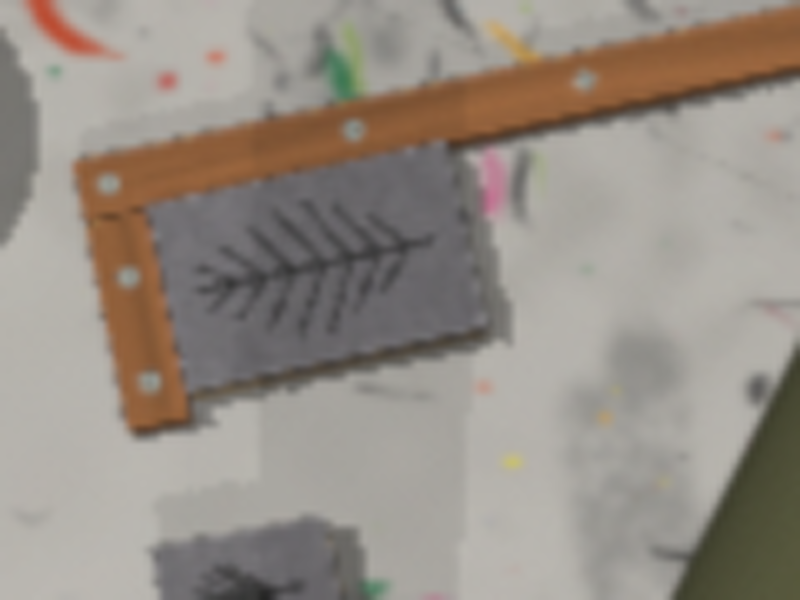

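The block sits in the corner: its fence side (150,208)–(452,142) and end (150,208)–(188,392) meet both bars with no visible gap. The small block is where it was, so I'm handing in.

```bash
python3 -c "
from cell import env
print(env.sign_off())"
```

```text
the job is handed in; nothing more can be done
None
```

I pushed the large block flush against the fence and home against the stop, and handed the job in at about 19 s; the last picture showed no gap at either bar, but sign-off returned no verdict.

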